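# Let the case down on the stockroom lift

## Task

In the bottle stockroom a small hydraulic lift is holding up a case of flasks. Crack open the lift's release valve (the red T-handle) anticlockwise, about an eighth of a turn and never more than a quarter, so that the case comes down slowly; wait until it is fully down, still standing upright on its tray, and leave the black stop valve as it is.

Things in the scene. Friction and masses are not known exactly. Their poses are not given: they have to be found in the camera images.
- release_grip (a point): Centre of the red T-handle of the release valve: a level bar 64 mm long, 14 wide, 18 tall, on a vertical 12 mm stem, about 82 mm above the bench. Site x runs along the bar and turns with it, z up. 24 mm below this point is the valve block's brass collar. A like black T-handle (stop valve) stands 120 mm away on the same blue base plate; the tray's edge is over 130 mm away.
- release (a joint): Turn of the red handle in rad: 0 is shut (a stop; starts at 0 to 0.1), growing anticlockwise seen from above, up to 1.9. Friction about 0.08 N m; stays where left. Up to about 0.3 the ram is locked; beyond it the ram sinks by itself at about 13 to 19 mm/s, 80 mm in 4 to 7 s, no faster for a wider opening.
- case: Open cardboard case 185 x 130 mm, 95 high, with six amber flasks rising to 171 mm (one rigid loose piece, about 2.4 kg). Origin: centre of its underside, x along its long side, z up. It stands on the lift's tray: underside 135 mm above the bench at the start, 55 mm when fully down.
- stop (a joint): Turn of the black stop-valve handle in rad, same shape and size as the red one; starts at about 0 and is to stay there.

How it is judged:
By the outcome, as a careful person would: the job done as asked, in the order asked, and still so for the second after the job is handed in, with the robot touching nothing.
It also fails if it takes over 38 s, if anything falls off the work surface, if the arm or the gripper's body presses on something with over 40 N, if the wrist force passes 120 N, or if a joint passes its speed limit or range.

## Robot

A 6-joint arm with a two-finger parallel gripper is mounted at the origin on the work surface. World frame = base frame: x ahead of the robot, y to its left, z up, the work surface at z = 0. Lengths are in m, angles in rad, forces in N, time in s.
With the tool pointing down it reaches from about 0.3 to 0.875 m from the base axis. Payload 6.4 kg.
Tool frame: the origin (TCP) lies midway between the tips of the shut fingers; the grasp point (between the pads) lies 19 mm behind it; z points along the fingers, y is the line along which they close (so a half turn about z gives the same grasp; the last joint's range is limited). The gripper opens to 88 mm and grips with 3 to 60 N. Pads are 18 mm wide; open, the fingers measure 123 mm over their backs; the gripper's body (75 mm by 187 mm) begins 45 mm behind the grasp point.
Start: joints at [1.003, 0.181, 1.607, -0, 1.354, -0.206], TCP at [0.204, 0.538, 0.239] pointing down, gripper open.
Joint ranges: [-2.99, 2.99], [-0.89, 2.07], [0.3, 2.58], [-1.14, 4.28], [0, 2.63], [-3.12, 3.12]. Speed limits (rad/s): [2.57, 2.57, 3.01, 3.14, 3.14, 3.14].

## Interface

Orientations are given as a unit quaternion [w, x, y, z].
In Python, from cell import readout, capture, get_calibration, manip gives the robot as it stands.
- The arm moves only by the tool apply_moves, never from a script. Its argument "series" is a list of rows, each a list of 2 entries, a list of its own where there are three numbers: the shift along the world's x, y, z scaled (see below), then the turn, a rotation vector about the world's x, y, z scaled (see below). A call has 1 to 20 rows; each row shifts and turns the commanded pose from where the row before left it; what a row does not reach is not made up. The controller multiplies each number of a shift by 25 mm and each number of a turn by 6 degrees. A row lasts 1/8 s, in which the tool goes at most 62.5 mm and 10.7 degrees, less where a joint would pass 70% of its speed; a pose out of reach is approached as far as the arm can. A call with a number of a shift or a turn outside -1 to 1 is refused whole. A call with a gripper value outside its range is refused whole. "grip" is the closure, from 0 (fully open) to 1 (shut), set as the call begins (left out, the last holds). The fingers move at their own pace and stop on an object; "squeeze" is the grip in N (left out, the last holds). Time passes only in rows, so rows that do not move let the fingers close. It gives the time, the measured TCP pose, the force, the opening and the grip force at its end, in the units of the state.
- readout.read_state(): the state, without advancing time (a new reading comes with each control period).
- capture(name): name is "scene" or "top"; returns the picture (384x512x3 uint8, blue, green, red); there is no depth.
- get_calibration(name): a dict with "fx", "fy", "cx", "cy" (pixels), "xyz" and "attitude" of the camera in the world. Camera axes: x right, y down, z forward; pixel columns grow to the right and rows downward; lengths in m; the calibration is good to about 2 mm. A picture is of the moment at which its call begins. get_calibration takes no time and is no camera call.
- manip.sign_off(): hands the job in; it is judged then, once.
The state is a dict: "time": time; "joint_pos": joint angles; "qd": joint speeds; "effort": joint torques, N m; "tcp_pos": TCP position; "tcp_rot": TCP orientation; "ft_force": force on the tool from outside, world axes, zero at the start; "moment": the same for the moment, N m; "finger_gap": finger opening in m; "grip_force": force on a finger pad.
Only numpy, scipy, OpenCV 4.12 (cv2) and the standard library are available. Lean on these libraries where they do the work, as an engineer would, in place of code of your own. Each camera call takes 0.05 s, during which the arm holds its last target. There are 200 camera calls.

## Working session

There is one attempt and no reset: what is moved stays moved. The work goes in short steps, Python scripts to look and compute and a tool call to move; the robot and the scene stay as the last step left them, time stands still between calls to the robot, and variables do not carry over. Pictures are saved under pics/ and viewed, at most 10 in all, crops included, and the job is handed in when it is done.

Besides the shell and the picture viewer there is one more tool, called after "Emit:" by a JSON object that holds its "name" and its "arguments", one argument or row to a line. apply_moves: Moves the arm, as the interface text tells. Shifts and turns lie within -1 to 1; 1 stands for 25 mm of shift or 6 degrees of turn. Its arguments: {"type":"object","properties":{"series":{"type":"array","items":{"type":"array"}},"grip":{"type":"number"},"squeeze":{"type":"number"}},"required":["series"]}

```bash
mkdir -p pics; python3 - <<'E'
from cell import readout, capture, get_calibration
import cv2
for n in ("scene","top"):
    cv2.imwrite(f"pics/{n}0.png",capture(n)); print(n,get_calibration(n))
s=readout.read_state(); print(s["time"],s["tcp_pos"],s["tcp_rot"],s["finger_gap"])
E
```

```text
scene {'fx': 361.60861268684073, 'fy': 361.60861268684073, 'cx': 257.2884921504536, 'cy': 192.9973380769522, 'xyz': array([ 0.89697603, -0.30051015,  0.59705693]), 'attitude': array([-0.35743167,  0.83726189,  0.38139542, -0.16053865])}
top {'fx': 470.0894646345116, 'fy': 470.0894646345116, 'cx': 248.58032095297995, 'cy': 194.18844453819764, 'xyz': array([0.42138578, 0.01169899, 0.80185781]), 'attitude': array([-0.06179684,  0.71053193, -0.69733839,  0.07102599])}
0.1 [0.20325183 0.53739876 0.23793338] [-2.80806244e-04  1.79912443e-01  9.83682343e-01 -6.94812996e-04] 0.08769351053962933
```

View pics/top0.png

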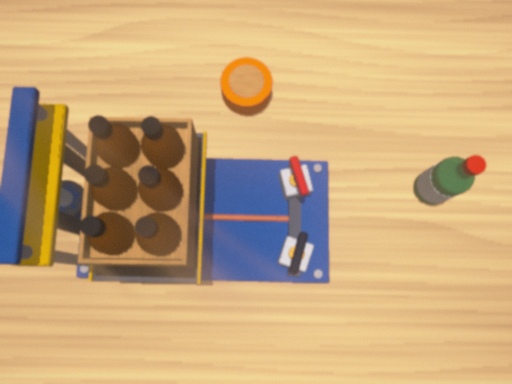

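View pics/scene0.png

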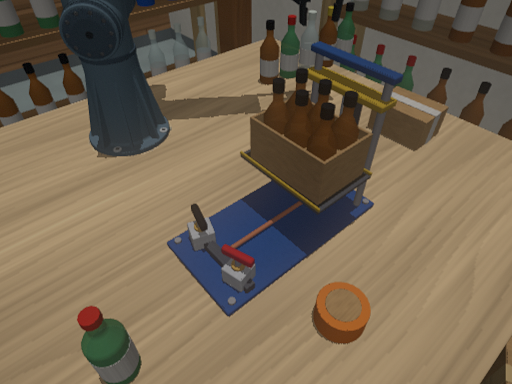

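The top view shows the red handle at about (300,176) px, the black one at (298,253), and the bottle's red cap at (475,165), which has to be excluded. In the scene view the red handle is at about (238,256).

```bash
cat > h.py <<'E'
import cv2,numpy as np
from scipy.spatial.transform import Rotation as R
from cell import readout,capture,get_calibration
def cast(n,px,z):
    c=get_calibration(n); q=c["attitude"]; r=R.from_quat([*q[1:],q[0]])
    d=r.apply([(px[0]-c["cx"])/c["fx"],(px[1]-c["cy"])/c["fy"],1.]); o=np.array(c["xyz"])
    return o+d*(z-o[2])/d[2]
def blob(im,box,black=False):
    x0,y0,x1,y1=box; s=cv2.cvtColor(im[y0:y1,x0:x1],cv2.COLOR_BGR2HSV)
    m=(s[...,2]<60) & (s[...,1]<150) if black else ((s[...,0]<8)|(s[...,0]>172))&(s[...,1]>150)&(s[...,2]>80)
    n,l,st,ce=cv2.connectedComponentsWithStats(m.astype(np.uint8))
    k=1+np.argmax(st[1:,4]); ys,xs=np.where(l==k)
    return cv2.minAreaRect(np.c_[xs+x0,ys+y0].astype(np.float32)),ce[k]+[x0,y0],st[k,4]
def bar(n,rect,z):
    b=cv2.boxPoints(rect); e=sorted(range(4),key=lambda i:np.linalg.norm(b[i]-b[(i+1)%4]))
    m=[(b[i]+b[(i+1)%4])/2 for i in e[:2]]
    p,q=[cast(n,x,z) for x in m]; d=p-q
    return (p+q)/2,np.linalg.norm(d),np.degrees(np.arctan2(d[1],d[0]))%180
E
python3 - <<'E'
from h import *
np.set_printoptions(precision=4,suppress=True)
for n,br,bb in(("top",(270,140,330,215),(270,225,330,285)),("scene",(205,235,270,280),(180,195,215,235))):
    im=cv2.imread(f"pics/{n}0.png")
    for b,k in((br,0),(bb,1)):
        r,c,a=blob(im,b,k); print(n,"RB"[k],r,c,a,cast(n,c,.088),*bar(n,r,.088))
for p in ((318,168),(318,274)): print(cast("top",p,.008))
print("case corners top",[cast("top",p,.23)[:2] for p in((192,120),(188,266),(80,262),(90,118))])
print("tray edge",[cast("top",p,.135)[:2] for p in((206,135),(200,283))])
E
```

```text
top R ((298.35943603515625, 175.04324340820312), (38.96638107299805, 7.719754695892334), 72.89727020263672) [298.4825 174.9965] 286 [ 0.5894 -0.0738  0.088 ] [ 0.5896 -0.0736  0.088 ] 0.06187503506786178 16.683626024463713Traceback (most recent call last):
  File "<stdin>", line 6, in <module>
  File "h.py", line 12, in blob
    k=1+np.argmax(st[1:,4]); ys,xs=np.where(l==k)
        ~~~~~~~~~^^^^^^^^^^
    return _wrapfunc(a, 'argmax', axis=axis, out=out, **kwds)
    return bound(*args, **kwds)
ValueError: attempt to get argmax of an empty sequence
```

```bash
sed -i 's/(s\[...,2\]<60) & (s\[...,1\]<150)/(s[...,2]<75)/' h.py
python3 - <<'E'
from h import *
np.set_printoptions(precision=4,suppress=True)
for n,br,bb in(("top",(270,140,330,215),(286,228,312,280)),("scene",(205,235,270,280),(180,195,215,235))):
    im=cv2.imread(f"pics/{n}0.png")
    for b,k in((br,0),(bb,1)):
        try: r,c,a=blob(im,b,k); print(n,"RB"[k],r,a,cast(n,c,.088),*bar(n,r,.088))
        except ValueError: print("none",n,k)
for p in ((318,168),(318,274),(84,270)): print(cast("top",p,.008))
print("case corners top",[cast("top",p,.23)[:2] for p in((192,120),(188,266),(80,262),(90,118))])
print("tray edge",[cast("top",p,.135)[:2] for p in((206,135),(200,283))])
E
```

```text
top R ((298.35943603515625, 175.04324340820312), (38.96638107299805, 7.719754695892334), 72.89727020263672) 286 [ 0.5894 -0.0738  0.088 ] [ 0.5896 -0.0736  0.088 ] 0.06187503506786178 16.683626024463713
top B ((301.00543212890625, 240.23243713378906), (6.4698896408081055, 14.263165473937988), 17.10272979736328) 66 [ 0.4886 -0.0782  0.088 ] [ 0.4878 -0.0774  0.088 ] 0.021812507077178196 162.77382219000367
scene R ((237.10003662109375, 254.80003356933594), (33.98823547363281, 9.391485214233398), 26.56505012512207) 301 [ 0.5931 -0.0779  0.088 ] [ 0.5917 -0.0784  0.088 ] 0.0625142079268627 18.126515472259427
scene B ((198.50001525878906, 217.00001525878906), (28.174455642700195, 8.049844741821289), 63.43495178222656) 209 [ 0.4768 -0.0786  0.088 ] [ 0.4745 -0.0781  0.088 ] 0.07183137625027133 164.90206318764064
[ 0.6215 -0.1175  0.008 ]
[ 0.4394 -0.1156  0.008 ]
[0.4391 0.2735 0.008 ]
case corners top [array([0.6251, 0.0789]), array([0.4411, 0.0764]), array([0.4435, 0.2058]), array([0.6248, 0.2084])]
tray edge [array([0.6362, 0.0685]), array([0.4212, 0.0695])]
```

Emit:
{"name": "apply_moves", "arguments": {
  "series": [
    [[0.2,-1,0],[0,0,0.53]],
    [[0.2,-1,0],[0,0,0.53]],
    [[0.2,-1,0],[0,0,0.53]],
    [[0.2,-1,0],[0,0,0.53]],
    [[0.2,-1,0],[0,0,0.53]],
    [[0.2,-1,0],[0,0,0.53]],
    [[0.2,-1,0],[0,0,0.53]],
    [[0.2,-1,0],[0,0,0.53]],
    [[0.2,-1,0],[0,0,0.53]],
    [[0.2,-1,0],[0,0,0.53]],
    [[0.2,-1,0],[0,0,0.53]],
    [[0.2,-1,0],[0,0,0.53]]
  ],
  "grip": 0
}}

```text
time: 1.6
tcp_pos: [0.2633, 0.2369, 0.2384]
tcp_rot: [-0.0, -0.153, 0.988, -0.0]
ft_force: [0.5, -0.3, 0.8]
finger_gap: 0.0881
grip_force: 0.0
```

Emit:
{"name": "apply_moves", "arguments": {
  "series": [
    [[0.22,-1,0],[0,0,0]],
    [[0.22,-1,0],[0,0,0]],
    [[0.22,-1,0],[0,0,0]],
    [[0.22,-1,0],[0,0,0]],
    [[0.22,-1,0],[0,0,0]],
    [[0.22,-1,0],[0,0,0]],
    [[0.22,-1,0],[0,0,0]],
    [[0.22,-1,0],[0,0,0]],
    [[0.22,-1,0],[0,0,0]],
    [[0.22,-1,0],[0,0,0]],
    [[0.22,-1,0],[0,0,0]],
    [[0.22,-1,0],[0,0,0]]
  ]
}}

```text
time: 3.1
tcp_pos: [0.3294, -0.063, 0.2385]
tcp_rot: [-0.0, -0.151, 0.988, 0.0]
ft_force: [0.8, -0.4, 0.6]
finger_gap: 0.088
grip_force: 0.0
```

Emit:
{"name": "apply_moves", "arguments": {
  "series": [
    [[0.95,-0.05,0],[0,0,0]],
    [[0.95,-0.05,0],[0,0,0]],
    [[0.95,-0.05,0],[0,0,0]],
    [[0.95,-0.05,0],[0,0,0]],
    [[0.95,-0.05,0],[0,0,0]],
    [[0.95,-0.05,0],[0,0,0]],
    [[0.95,-0.05,0],[0,0,0]],
    [[0.95,-0.05,0],[0,0,0]],
    [[0.95,-0.05,0],[0,0,0]],
    [[0.95,-0.05,0],[0,0,0]],
    [[0.95,-0.05,0],[0,0,0]],
    [[0,0,-1],[0,0,0]],
    [[0,0,0],[0,0,0]]
  ]
}}

```text
time: 4.72
tcp_pos: [0.5892, -0.0754, 0.2111]
tcp_rot: [-0.002, -0.152, 0.988, 0.001]
ft_force: [0.5, -0.3, -0.1]
finger_gap: 0.0883
grip_force: 0.0
```

Emit:
{"name": "apply_moves", "arguments": {
  "series": [
    [[0,0,-0.95],[0,0,0]],
    [[0,0,-0.95],[0,0,0]],
    [[0,0,-0.95],[0,0,0]],
    [[0,0,-0.95],[0,0,0]],
    [[0,0,-0.95],[0,0,0]],
    [[0,0,-0.95],[0,0,0]],
    [[0,0,0],[0,0,0]]
  ]
}}

```text
time: 5.6
tcp_pos: [0.5893, -0.0756, 0.07]
tcp_rot: [-0.002, -0.151, 0.988, 0.001]
ft_force: [-0.0, 0.4, 0.6]
finger_gap: 0.088
grip_force: 0.0
```

```bash
python3 - <<'E'
from h import *
a=capture("scene");s=readout.read_state();print(s["tcp_pos"],s["ft_force"])
cv2.imwrite("pics/s1.png",cv2.resize(a[150:320,150:380],None,fx=3,fy=3))
E
```

```text
[ 0.5904081  -0.07587384  0.07138722] [ 0.39879414 -0.00132566 -0.01451666]
```

View pics/s1.png

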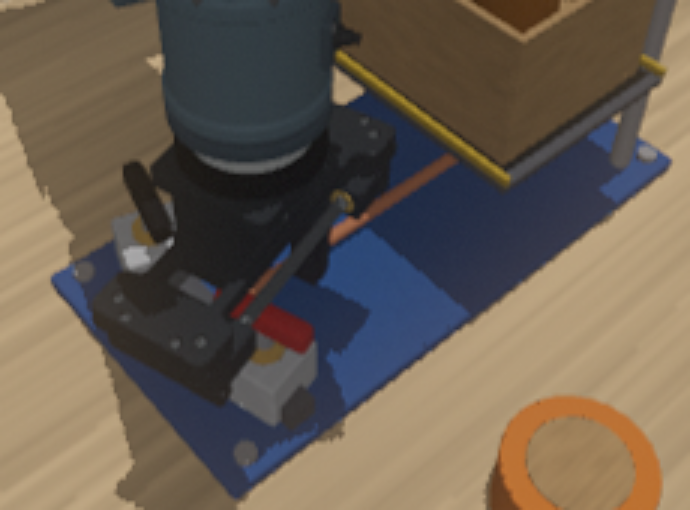

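The red bar, at about (275,320) in the crop, lies between the open fingers. The black handle and the tray are clear. Next I close on the bar.

Emit:
{"name": "apply_moves", "arguments": {
  "series": [
    [[0,0,-0.1],[0,0,0]],
    [[0,0,0],[0,0,0]],
    [[0,0,0],[0,0,0]],
    [[0,0,0],[0,0,0]],
    [[0,0,0],[0,0,0]],
    [[0,0,0],[0,0,0]],
    [[0,0,0],[0,0,0]],
    [[0,0,0],[0,0,0]]
  ],
  "grip": 1,
  "squeeze": 25
}}

```text
time: 6.65
tcp_pos: [0.5902, -0.0742, 0.0686]
tcp_rot: [-0.0, -0.151, 0.988, 0.002]
ft_force: [-2.2, 7.8, 2.9]
finger_gap: 0.0136
grip_force: 25.0
```

Emit:
{"name": "apply_moves", "arguments": {
  "series": [
    [[0,0.04,0],[0,0,0.8]],
    [[0,0,0],[0,0,0.8]],
    [[0,0,0],[0,0,0.8]],
    [[0,0,0],[0,0,0.8]],
    [[0,0,0],[0,0,0.8]],
    [[0,0,0],[0,0,0.8]],
    [[0,0,0],[0,0,0.8]],
    [[0,0,0],[0,0,0.8]],
    [[0,0,0],[0,0,0.8]],
    [[0,0,0],[0,0,0]],
    [[0,0,0],[0,0,0]]
  ]
}}

```text
time: 8.02
tcp_pos: [0.5899, -0.0739, 0.0686]
tcp_rot: [-0.001, -0.504, 0.863, 0.001]
ft_force: [-4.3, 4.5, 3.8]
finger_gap: 0.0138
grip_force: 25.0
```

```bash
python3 - <<'E'
from h import *
a=capture("scene");s=readout.read_state();print(s["tcp_pos"],s["moment"],s["joint_pos"])
cv2.imwrite("pics/s2.png",a)
E
```

```text
[ 0.58987461 -0.0739227   0.06858744] [0.75012939 0.64361947 0.07154884] [-3.24582563e-01  4.26777463e-01  1.66995313e+00  9.49087704e-04
  1.04738223e+00 -2.95333846e+00]
```

View pics/s2.png

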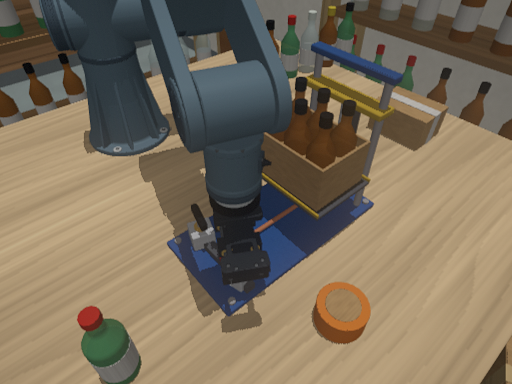

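The case has started to sink: the tray's front corner is now at about (322,212), slightly lower than before, and the case is upright. I'll let go and lift straight up.

Emit:
{"name": "apply_moves", "arguments": {
  "series": [
    [[0,0,0],[0,0,0]],
    [[0,0,0],[0,0,0]],
    [[0,0,0],[0,0,0]],
    [[0,0,0],[0,0,0]],
    [[0,0,0],[0,0,0]]
  ],
  "grip": 0.4
}}

```text
time: 8.7
tcp_pos: [0.5908, -0.075, 0.0687]
tcp_rot: [-0.0, -0.505, 0.863, -0.0]
ft_force: [-0.2, 0.6, 0.3]
finger_gap: 0.0529
grip_force: 0.0
```

Emit:
{"name": "apply_moves", "arguments": {
  "series": [
    [[0,0,0.5],[0,0,0]],
    [[0,0,1],[0,0,0]],
    [[0,0,1],[0,0,0]],
    [[0,0,1],[0,0,0]],
    [[0,0,1],[0,0,0]],
    [[0,0,1],[0,0,0]],
    [[0,0,1],[0,0,0]],
    [[-1,-0.6,0],[0,0,0]],
    [[-1,-0.6,0],[0,0,0]],
    [[-1,-0.6,0],[0,0,0]],
    [[-1,-0.6,0],[0,0,0]],
    [[-1,-0.6,0],[0,0,0]],
    [[-1,-0.6,0],[0,0,0]],
    [[-1,-0.6,0],[0,0,0]],
    [[-1,-0.6,0],[0,0,0]],
    [[0,0,0],[0,0,0]]
  ]
}}

```text
time: 10.7
tcp_pos: [0.4168, -0.1506, 0.2294]
tcp_rot: [-0.026, -0.475, 0.88, -0.016]
ft_force: [-0.3, -0.1, 0.0]
finger_gap: 0.0531
grip_force: 0.0
```

Emit:
{"name": "apply_moves", "arguments": {
  "series": [
    [[0,0,0],[0,0,0]],
    [[0,0,0],[0,0,0]],
    [[0,0,0],[0,0,0]],
    [[0,0,0],[0,0,0]],
    [[0,0,0],[0,0,0]],
    [[0,0,0],[0,0,0]],
    [[0,0,0],[0,0,0]],
    [[0,0,0],[0,0,0]],
    [[0,0,0],[0,0,0]],
    [[0,0,0],[0,0,0]],
    [[0,0,0],[0,0,0]],
    [[0,0,0],[0,0,0]],
    [[0,0,0],[0,0,0]],
    [[0,0,0],[0,0,0]],
    [[0,0,0],[0,0,0]],
    [[0,0,0],[0,0,0]],
    [[0,0,0],[0,0,0]],
    [[0,0,0],[0,0,0]],
    [[0,0,0],[0,0,0]],
    [[0,0,0],[0,0,0]]
  ]
}}

```text
time: 13.2
tcp_pos: [0.4176, -0.1505, 0.2292]
tcp_rot: [-0.026, -0.475, 0.879, -0.016]
ft_force: [-0.4, -0.8, 0.5]
finger_gap: 0.0524
grip_force: 0.0
```

Emit:
{"name": "apply_moves", "arguments": {
  "series": [
    [[0,0,0],[0,0,0]],
    [[0,0,0],[0,0,0]],
    [[0,0,0],[0,0,0]],
    [[0,0,0],[0,0,0]],
    [[0,0,0],[0,0,0]],
    [[0,0,0],[0,0,0]],
    [[0,0,0],[0,0,0]],
    [[0,0,0],[0,0,0]],
    [[0,0,0],[0,0,0]],
    [[0,0,0],[0,0,0]],
    [[0,0,0],[0,0,0]],
    [[0,0,0],[0,0,0]],
    [[0,0,0],[0,0,0]],
    [[0,0,0],[0,0,0]],
    [[0,0,0],[0,0,0]],
    [[0,0,0],[0,0,0]],
    [[0,0,0],[0,0,0]],
    [[0,0,0],[0,0,0]],
    [[0,0,0],[0,0,0]],
    [[0,0,0],[0,0,0]]
  ]
}}

```text
time: 15.7
tcp_pos: [0.4175, -0.1505, 0.2292]
tcp_rot: [-0.026, -0.475, 0.879, -0.016]
ft_force: [-0.7, -0.2, 0.7]
finger_gap: 0.0527
grip_force: 0.0
```

```bash
python3 - <<'E'
from h import *
a=capture("scene");cv2.imwrite("pics/s3.png",a)
t=capture("top");cv2.imwrite("pics/t3.png",t)
s=readout.read_state();print(s["time"],s["tcp_pos"])
try: print(bar("scene",blob(a,(205,235,270,280))[0],.088))
except ValueError: print("none")
try: print(bar("top",blob(t,(270,140,330,215))[0],.088))
except ValueError: print("none")
E
```

```text
15.8 [ 0.41753713 -0.1505269   0.22921227]
(array([ 0.59327947, -0.07800432,  0.088     ]), np.float64(0.061862405417099774), np.float64(59.52712191876992))
(array([ 0.58943344, -0.07406406,  0.088     ]), np.float64(0.0606255272792326), np.float64(60.78673896846249))
```

View pics/s3.png

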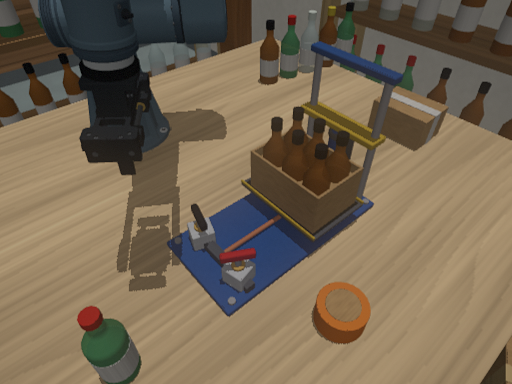

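The red handle is at about 60°, up from 17°, so it has turned about 43°. The case stands upright and much lower, and the black handle at (198,217) looks unchanged. I'll wait a little, easing joint 6 off its limit, and confirm that the sinking has stopped.

Emit:
{"name": "apply_moves", "arguments": {
  "series": [
    [[0,0,0],[0,0,-0.8]],
    [[0,0,0],[0,0,-0.8]],
    [[0,0,0],[0,0,-0.8]],
    [[0,0,0],[0,0,-0.8]],
    [[0,0,0],[0,0,0]],
    [[0,0,0],[0,0,0]],
    [[0,0,0],[0,0,0]],
    [[0,0,0],[0,0,0]],
    [[0,0,0],[0,0,0]],
    [[0,0,0],[0,0,0]],
    [[0,0,0],[0,0,0]],
    [[0,0,0],[0,0,0]],
    [[0,0,0],[0,0,0]],
    [[0,0,0],[0,0,0]],
    [[0,0,0],[0,0,0]],
    [[0,0,0],[0,0,0]]
  ]
}}

```text
time: 17.8
tcp_pos: [0.4176, -0.1505, 0.2292]
tcp_rot: [-0.028, -0.322, 0.946, -0.011]
ft_force: [-0.8, 0.2, 0.4]
finger_gap: 0.0529
grip_force: 0.0
```

```bash
python3 - <<'E'
from h import *
a=capture("scene");cv2.imwrite("pics/s4.png",a); b=cv2.imread("pics/s3.png"); z=cv2.imread("pics/scene0.png")
c=(slice(40,240),slice(240,380)); print("case diff",cv2.absdiff(a[c],b[c]).max(), "vs start",cv2.absdiff(a[c],z[c]).max())
for im in (z,a): r=blob(im,(180,195,215,235),1); print("black",r[0],r[2])
s=readout.read_state();print(s["time"],s["joint_pos"])
# tray front corner: yellow lower tip near (308,233)
for p in((308,234),): print(cast("scene",p,.05))
E
```

```text
case diff 7 vs start 151
black ((198.50001525878906, 217.00001525878906), (28.174455642700195, 8.049844741821289), 63.43495178222656) 209
black ((198.50001525878906, 217.00001525878906), (28.174455642700195, 8.049844741821289), 63.43495178222656) 209
17.85 [-0.5729259  -0.09059309  1.91039804 -0.05920904  1.33961913 -2.78540621]
[0.62148441 0.07422575 0.05      ]
```

The case has stopped moving. The tray corner fits its expected xy at the down height, and the black handle has not moved.

```bash
python3 -c "
from cell import manip; print(manip.sign_off())"
```

```text
the job is handed in; nothing more can be done
None
```

I turned the red release handle about 43° anticlockwise, the case came down fully and is still upright on its tray, the black stop valve did not move, and I handed the job in at about 18 s.

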